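# Set the slab frame to its length mark and close the cam lock

## Task

Take the dark grip block on the slab frame's sliding bar and pull the bar out against its spring until its pointer lines up with the upright length mark beside the rail. Only then, holding the bar at the mark, slide the grip sideways along the bar so that it pushes the steel cam lever fully home against its housing. Finish still gripping the block, with the bar at the mark and the lever closed (let go and the spring pulls the bar back), and leave the utensils round about where they are.

Things in the scene. Friction and masses are not known exactly. Their poses are not given: they have to be found in the camera images.
- frame: Stainless slab frame fixed to the table: base plate 260 x 260 x 6 mm, two rails along its x (tops 25 mm above the table), end wall 40 mm high at its far (+x) end. Origin: centre of the plate's underside, on the table. The bar is pulled out along the frame's -x (towards the robot); grip and lever slide along its +y. z is up.
- bar (a joint): How far the sliding bar is pulled out along the frame's -x, m: 0 at rest, stop at 0.14. An aluminium beam across the rails, along the frame's y: 20 mm wide, 262 mm long, top 45 mm above the table; it cannot lift or turn. A spring draws it back to 0 (3 N at 0, 5.5 N at 0.14) whenever it is let go, even with the lever closed.
- bar_pointer (a point): Tip of the small pointer on the right (-y) end of the bar, on the bar's centre line, 45 mm above the table. It moves with the bar.
- mark_line (a point): Length mark: middle of the top edge of an upright steel fin, 3 mm thick, 24 mm long along the frame's y, 46 mm high, fixed outside the right rail beyond the pointer's tip. The bar is at the mark when the pointer has the same place as this point along the frame's x; at the start the mark lies 50 to 120 mm from it along -x.
- grip: Dark upright block standing on the bar, 30 mm along the frame's x, 24 mm along y, 40 mm high (46 to 86 mm above the table). Origin: its centre. Grasp from above on the faces that look along x; the beam below is narrower. It slides easily (under 1 N) 80 mm along the bar towards the frame's +y, starting in the first 20 mm, else moves with the bar.
- cam_lever (a joint): How far the cam lever is slid, m: 0 open (at the start), 0.030 closed, at its stop against the dark housing on the left half of the bar. It moves along the frame's +y, needs about 3 N and stays where it is left.
- lever_tab (a point): Centre of the cam lever's upright steel tab: a plate 60 mm along the frame's x, 8 mm thick along y, 34 mm high (47 to 81 mm above the table), riding on the bar on the +y side of the grip, 25 to 46 mm clear of it at the start. The grip block, or the fingers holding it, pushes it when slid along +y.
- cutter: Bystander, not to be disturbed: ring cutter, 42 mm across and 28 mm high, standing inside the frame between the bar and the end wall. Origin: its underside.
- spatula: Bystander, not to be disturbed: spatula lying left of the frame. Origin: its underside.
- thermometer: Bystander, not to be disturbed: white probe thermometer, 30 mm wide and 16 mm high, lying right of the frame. Origin: its underside.
- bowl: Bystander, not to be disturbed: steel bowl, 150 mm across and 70 mm high, left on the table. Origin: its underside.
- jar: Bystander, not to be disturbed: amber glass jar, 70 mm across and 100 mm high, right on the table. Origin: its underside.
- cup: Bystander, not to be disturbed: white cup, 72 mm across and 75 mm high, right on the table. Origin: its underside.
- mould: Bystander, not to be disturbed: clear bar mould, 150 x 110 x 24 mm, left on the table. Origin: its underside.

How it is judged:
By the outcome, as a careful person would: the job done as asked, in the order asked, and still so for the second after the job is handed in, while the arm keeps its last pose, push and grip.
It also fails if it takes over 40 s, if anything falls off the work surface, if the arm or the gripper's body presses on something with over 40 N, if the wrist force passes 120 N, or if a joint passes its speed limit or range.

## Robot

A 6-joint arm with a two-finger parallel gripper is mounted at the origin on the work surface. World frame = base frame: x ahead of the robot, y to its left, z up, the work surface at z = 0. Lengths are in m, angles in degrees, forces in N, time in s.
With the tool pointing down it reaches from about 0.4 to 0.825 m from the base axis. Payload 7 kg.
Tool frame: the origin (TCP) lies at the very end of the fingers, on their centre line; the grasp point (between the pads) lies 19 mm behind it; z points along the fingers, y is the line along which they close (so a half turn about z gives the same grasp; the last joint's range is limited). The gripper opens to 88 mm and grips with 3 to 60 N. Pads are 19 mm wide; open, the fingers measure 130 mm over their backs; the gripper's body (78 mm by 193 mm) begins 47 mm behind the grasp point.
Start: joints at [-59.41, 20.546, 0.682, 0, -70.136, -16.507], TCP at [0.164, -0.655, 0.227] pointing down, gripper open.
Joint ranges: [-176.03, 176.03], [-82.01, 121.73], [-58.28, 71.71], [-173.87, 95.51], [-174.79, -0.11], [-173.66, 173.66]. Speed limits (degrees/s): [136.94, 136.94, 172.46, 180, 180, 180].

## Interface

Orientations are given as [roll, pitch, yaw] about the fixed x, y, z axes, in that order (R = Rz(yaw) Ry(pitch) Rx(roll)).
In Python, from plant import get_state, capture, close_job, regions_of gives the robot as it stands.
- The arm moves only by the tool jog_arm, never from a script. Its argument "moves" is a list of rows, each a list of 3 entries, a list of its own where there are three numbers: the shift along the tool's x, y, z in cm, then the turn about the tool's z in degrees, then the finger opening in cm, from 0 to 8.76. A call has 1 to 12 rows; each row shifts and turns the commanded pose from where the row before left it, along the tool's axes as they then stand; what a row does not reach is not made up. A row lasts 1/8 s, in which the tool goes at most 62.5 mm and 10.7 degrees, less where a joint would pass 70% of its speed; a pose out of reach is approached as far as the arm can. A call is refused whole if a number of a shift passes 6.25 or a number of a turn 10.7, either way. A call with a gripper value outside its range is refused whole. The fingers move at their own pace and stop on an object; "newtons" is the grip in N (left out, the last holds). Time passes only in rows, so rows that do not move let the fingers close. It gives the time, the measured TCP pose, the force, the opening and the grip force at its end, in the units of the state.
- get_state(): the state, without advancing time (a new reading comes with each control period).
- capture(name): name is "scene" or "top"; returns a dict with "pixels" (420x560x3 uint8, blue, green, red), "mtx" (3x3 intrinsics, pixels), "world_from_camera" (4x4, takes a point from camera to world coordinates). Camera axes: x right, y down, z forward; pixel columns grow to the right and rows downward; lengths in m; the calibration is good to about 2 mm. A picture is of the moment at which its call begins. There is no depth.
- close_job(): hands the job in; it is judged then, once.
Trained networks look in a picture, given as the dict that the camera call returned (one of the last four; its "shot" number tells which), for a name from the list of things; names that differ only in an ending like _2 or _b are one class to them, and where a whole thing is asked for, a point or a joint stands for the part that bears it (a point fixed in the world has none). Each returns a list of dicts, best first, with "confidence" (0 to 1); they miss things now and then, are a little off and sometimes report something else, mostly with a low value. They report only what shows in the picture. A call takes as long as a camera call.
- regions_of(picture, thing): "pixels" (420x560 bool, what is visible of it) and "pixel" ([column, row] in pixels, amid what is visible of it).
The state is a dict: "time_s": time; "joints": joint angles; "qd": joint speeds; "joint_torque": joint torques, N m; "tcp_pos": TCP position; "eef_rot": TCP orientation; "contact_force": force on the tool from outside, world axes, zero at the start; "moment": the same for the moment, N m; "gripper_width": finger opening in m; "gripper_force": force on a finger pad.
Only numpy, scipy, OpenCV 4.12 (cv2) and the standard library are available. Lean on these libraries where they do the work, as an engineer would, in place of code of your own. Each camera call takes 0.05 s, during which the arm holds its last target. There are 200 camera calls.

## Working session

There is one attempt and no reset: what is moved stays moved. The work goes in short steps, Python scripts to look and compute and a tool call to move; the robot and the scene stay as the last step left them, time stands still between calls to the robot, and variables do not carry over. Pictures are saved under pics/ and viewed, at most 10 in all, crops included, and the job is handed in when it is done.

Besides the shell and the picture viewer there is one more tool, called after ">>>" by a JSON object that holds its "name" and its "arguments", one argument or row to a line. jog_arm: Moves the arm, as the interface text tells. Its arguments: {"type":"object","properties":{"moves":{"type":"array"},"newtons":{"type":"number"}},"required":["moves"]}

```bash
mkdir -p pics
cat > h.py <<'E'
import numpy as np, cv2
from plant import get_state, capture, close_job, regions_of
def ray(p,uv):
    T=np.array(p["world_from_camera"]);K=np.array(p["mtx"])
    d=T[:3,:3]@np.linalg.solve(K,[uv[0],uv[1],1.]);return T[:3,3],d
def at_z(p,uv,z):
    o,d=ray(p,uv);return o+d*(z-o[2])/d[2]
def proj(p,X):
    T=np.linalg.inv(np.array(p["world_from_camera"]));c=np.array(p["mtx"])@(T[:3,:3]@X+T[:3,3]);return c[:2]/c[2]
def tri(ps,uvs):
    A=np.zeros((3,3));b=np.zeros(3)
    for p,uv in zip(ps,uvs):
        o,d=ray(p,uv);d=d/np.linalg.norm(d);M=np.eye(3)-np.outer(d,d);A+=M;b+=M@o
    return np.linalg.solve(A,b)
E
python3 - <<'E'
from h import *
s=get_state();print(s)
P={n:capture(n) for n in("scene","top")}
for n,p in P.items():
    cv2.imwrite(f"pics/{n}0.png",p["pixels"]);print(n,np.round(p["world_from_camera"],3).tolist(),np.round(p["mtx"],1).tolist())
    for t in["frame","bar","bar_pointer","mark_line","grip","cam_lever","lever_tab","cutter"]:
        try:
            for r in regions_of(p,t)[:2]:
                print(t,r["confidence"],r["pixel"],r["pixels"].sum())
        except Exception as e: print(t,e)
E
```

```text
{'time_s': 0.0, 'joints': array([-5.94108086e+01,  2.05911606e+01,  6.33364046e-01, -2.08718620e-02,
       -7.01352120e+01, -1.65065188e+01]), 'qd': array([-0.00078585,  0.00385715, -0.00323457,  0.05224158,  0.07032396,
        0.03793346]), 'joint_torque': array([-8.65404490e-04, -5.82717061e+01,  2.93041921e+01,  6.99676797e+00,
        6.67884975e-03, -1.17167656e-04]), 'tcp_pos': array([ 0.16409571, -0.65424252,  0.22562031]), 'eef_rot': array([ 1.79905249e+02, -7.61648325e-03, -1.65924429e+02]), 'contact_force': array([ 0.38891346, -0.17528857, -0.00125464]), 'moment': array([ 0.01436207, -0.02296408, -0.03426336]), 'gripper_force': 0.0, 'gripper_width': 0.08708196560823805}
scene [[0.22, 0.743, -0.632, 1.315], [0.975, -0.16, 0.152, -0.193], [0.011, -0.649, -0.76, 1.024], [0.0, 0.0, 0.0, 1.0]] [[443.1, 0.0, 278.2], [0.0, 443.1, 213.6], [0.0, 0.0, 1.0]]
frame 0.57 [276.5, 236.7] 6392
bar 0.65 [272.5, 241.7] 1312
bar_pointer 0.72 [272.3, 241.0] 1259
mark_line 0.48 [218.6, 234.0] 92
grip 0.5 [252.3, 236.9] 153
cam_lever 0.69 [276.6, 234.6] 143
cutter 0.41 [300.7, 250.0] 130
top [[-0.002, -0.994, 0.108, 0.379], [-1.0, 0.002, 0.006, -0.02], [-0.006, -0.108, -0.994, 1.271], [0.0, 0.0, 0.0, 1.0]] [[435.8, 0.0, 277.3], [0.0, 435.8, 205.9], [0.0, 0.0, 1.0]]
frame 0.85 [279.1, 198.1] 8051
frame 0.39 [440.9, 235.3] 724
bar 0.81 [283.2, 174.9] 914
bar 0.38 [282.4, 178.0] 93
bar_pointer 0.73 [284.5, 178.2] 958
bar_pointer 0.57 [279.5, 197.1] 8266
cam_lever 0.64 [286.4, 176.3] 100
cam_lever 0.55 [280.6, 180.3] 829
lever_tab 0.62 [284.2, 174.4] 91
cutter 0.51 [257.7, 159.8] 70
```

View pics/top0.png

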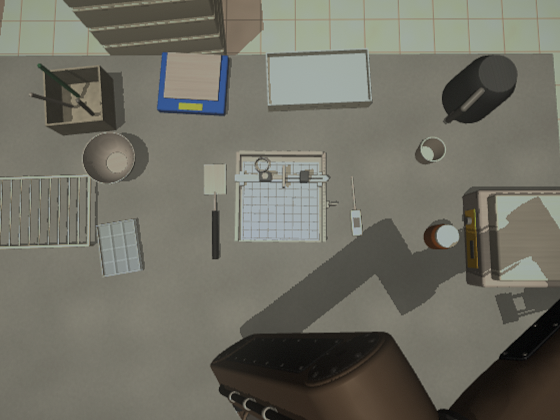

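View pics/scene0.png

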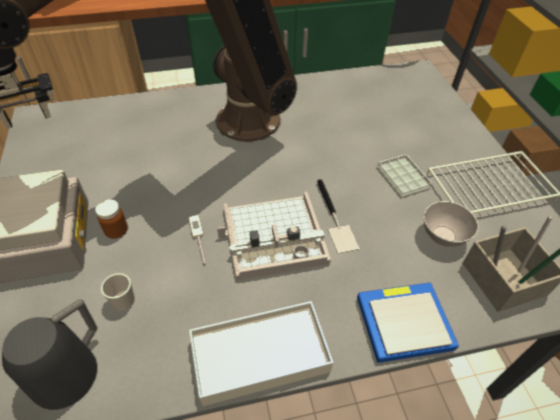

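The top picture shows the frame centred near (280,197), the bar at row ~178, the grip near (305,176), the lever tab near (284,175), the housing near (265,176), the cutter near (262,163) and the mark near (333,204). In the scene picture the grip is near (254,238), the tab near (276,234) and the mark near (221,232). I'll crop both and fit the frame.

Run:
```python
from h import *
P={n:capture(n) for n in("scene","top")}
a=P["top"]["pixels"][145:250,225:345];b=P["scene"]["pixels"][190:280,210:335]
a=cv2.resize(a,(800,700),interpolation=cv2.INTER_CUBIC)[:600];b=cv2.resize(b,(800,576),interpolation=cv2.INTER_CUBIC)
cv2.imwrite("pics/a.png",a);cv2.imwrite("pics/b.png",b)
for n,t in[("top","frame"),("scene","frame"),("top","bar")]:
    m=regions_of(P[n],t)[0]["pixels"].astype(np.uint8)
    c=max(cv2.findContours(m,0,2)[0],key=cv2.contourArea)
    print(n,t,cv2.minAreaRect(c),cv2.approxPolyDP(cv2.convexHull(c),4,True).reshape(-1,2).tolist())
g=regions_of(P["scene"],"grip");print([(r["confidence"],r["pixel"]) for r in g])
```

```text
top frame ((281.1529846191406, 195.5845947265625), (93.03915405273438, 90.6395492553711), 1.0416266918182373) [[238, 151], [325, 152], [324, 241], [235, 239]]
scene frame ((276.89923095703125, 234.2831268310547), (77.1247787475586, 97.0719223022461), 80.34010314941406) [[306, 192], [324, 234], [329, 264], [237, 279], [224, 205]]
top bar ((281.0390625, 175.975341796875), (92.09793853759766, 18.096616744995117), 1.4688007831573486) [[327, 176], [319, 186], [241, 184], [235, 179], [241, 171], [284, 167]]
[(0.71, [254.7, 237.8]), (0.58, [273.5, 240.9])]
```

View pics/a.png

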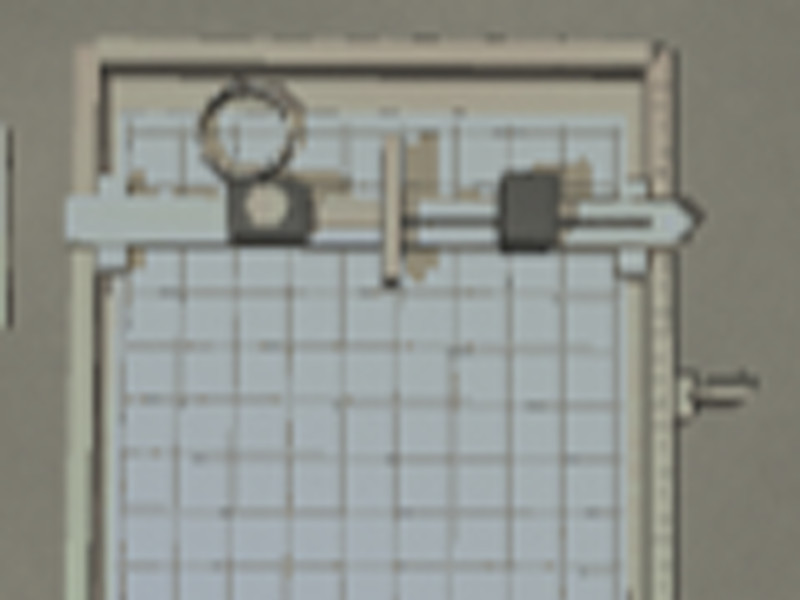

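View pics/b.png

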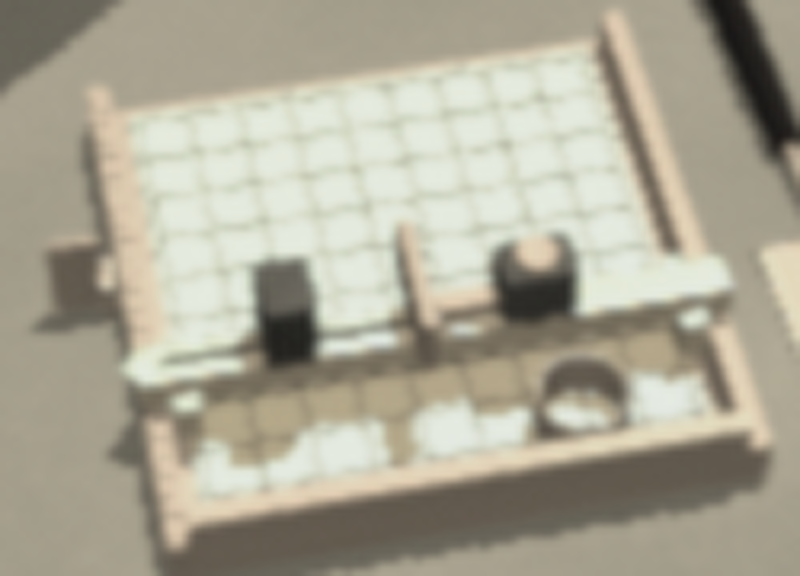

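In the top crop, pointer tip at (703,218), bar left end (65,218), grip ~(529,210), tab ~(392,208), fin top ~(728,389). In the scene crop, pointer tip ~(128,370), fin top edge ~(48,247)-(100,238), grip top ~(285,278).

Run:
```python
from h import *
P={n:capture(n) for n in("scene","top")};T,S=P["top"],P["scene"]
t=lambda x,y:((x+.5)*.15-.5+225,(y+.5)*.15-.5+145)
s=lambda x,y:((x+.5)/6.4-.5+210,(y+.5)/6.4-.5+190)
pr=lambda n,X:print(n,np.round(X,4))
pr("ptr top",at_z(T,t(703,218),.045));pr("ptr scene",at_z(S,s(128,370),.045));pr("ptr tri",tri([T,S],[t(703,218),s(128,370)]))
pr("barL mid top",at_z(T,t(66,218),.045));pr("barL scene(far corner)",at_z(S,s(728,262),.045))
for q in[(85,42),(665,42)]:pr("wall top",at_z(T,t(*q),.04))
for q in[(677,60),(679,590)]:pr("rail R",at_z(T,t(*q),.025))
pr("mark top",at_z(T,t(728,389),.046));pr("mark scene",at_z(S,s(74,242),.046));pr("mark tri",tri([T,S],[t(728,389),s(74,242)]))
# grip corners top face z=.086
for q in[(501,172),(559,172),(501,240),(557,240)]:pr("grip top corner",at_z(T,t(*q),.086))
for q in[(257,265),(304,258),(264,293),(313,288)]:pr("grip scene corner",at_z(S,s(*q),.086))
for q in[(392,135),(392,278)]:pr("tab top ends",at_z(T,t(*q),.081))
for q in[(404,222),(428,318)]:pr("tab scene",at_z(S,s(*q),.081))
for q in[(230,200),(312,200)]:pr("housing",at_z(T,t(*q),.08))
```

```text
ptr top [ 0.5939 -0.1627  0.045 ]
ptr scene [ 0.5926 -0.1539  0.045 ]
ptr tri [ 0.594  -0.1582  0.0482]
barL mid top [0.5946 0.1096 0.045 ]
barL scene(far corner) [0.5904 0.1126 0.045 ]
wall top [0.6726 0.1026 0.04  ]
wall top [ 0.6718 -0.148   0.04  ]
rail R [ 0.6674 -0.1547  0.025 ]
rail R [ 0.436  -0.1524  0.025 ]
mark top [ 0.5202 -0.1721  0.046 ]
mark scene [ 0.5193 -0.1667  0.046 ]
mark tri [ 0.5203 -0.1693  0.0481]
grip top corner [ 0.6062 -0.0747  0.086 ]
grip top corner [ 0.6061 -0.0987  0.086 ]
grip top corner [ 0.5777 -0.0745  0.086 ]
grip top corner [ 0.5777 -0.0976  0.086 ]
grip scene corner [ 0.5804 -0.0944  0.086 ]
grip scene corner [ 0.5809 -0.0744  0.086 ]
grip scene corner [ 0.5956 -0.0943  0.086 ]
grip scene corner [ 0.5974 -0.0738  0.086 ]
tab top ends [ 0.6229 -0.0297  0.081 ]
tab top ends [ 0.5627 -0.0295  0.081 ]
tab scene [ 0.5667 -0.0282  0.081 ]
tab scene [ 0.6192 -0.0294  0.081 ]
housing [0.5959 0.0378 0.08  ]
housing [0.5958 0.0037 0.08  ]
```

The frame is aligned with the world to about 0.3°. Grip centre is ≈ (0.592, -0.086), pull needed ≈ 73.5 mm, slide ≈ 70 mm. Next I turn the tool to yaw -90 (tool x = world -y, tool y = world -x).

>>> {"name": "jog_arm", "arguments": {
  "moves": [
    [[0,0,0],-10.7,8.7],
    [[0,0,0],-10.7,8.7],
    [[0,0,0],-10.7,8.7],
    [[0,0,0],-10.7,8.7],
    [[0,0,0],-10.7,8.7],
    [[0,0,0],-10.7,8.7],
    [[0,0,0],-10.7,8.7],
    [[0,0,0],-1,8.7],
    [[-2,-1.5,0],0,8.7],
    [[-4,-3,0],0,8.7],
    [[-4,-3,0],0,8.7],
    [[-4,-3,0],0,8.7]
  ]
}}

```text
time_s: 2.8
tcp_pos: [0.2703, -0.5128, 0.2267]
eef_rot: [-180.0, -0.0, -90.2]
contact_force: [1.7, -0.2, -0.1]
gripper_width: 0.0871
gripper_force: 0.0
```

>>> {"name": "jog_arm", "arguments": {
  "moves": [
    [[-4,-3,0],0,8.7],
    [[-4,-3,0],0,8.7],
    [[-4,-3,0],0,8.7],
    [[-4,-3,0],0,8.7],
    [[-4,-3,0],0,8.7],
    [[-4,-3,0],0,8.7],
    [[-4,-3,0],0,8.7],
    [[-4,-3,0],0,8.7],
    [[-4,-3,0],0,8.7],
    [[-4,-3,0],0,8.7],
    [[-1.7,-1.2,0],0,8.7],
    [[-1,-1,0],0,8.7]
  ]
}}

```text
time_s: 4.3
tcp_pos: [0.5914, -0.0866, 0.2265]
eef_rot: [180.0, 0.0, -90.0]
contact_force: [-0.2, -0.9, 0.4]
gripper_width: 0.087
gripper_force: 0.0
```

>>> {"name": "jog_arm", "arguments": {
  "moves": [
    [[0,0,0],0,8.7],
    [[0,0,0],0,8.7]
  ]
}}

```text
time_s: 4.55
tcp_pos: [0.5908, -0.0886, 0.2267]
eef_rot: [180.0, 0.0, -90.1]
contact_force: [-0.6, -0.8, -0.0]
gripper_width: 0.0874
gripper_force: 0.0
```

>>> {"name": "jog_arm", "arguments": {
  "moves": [
    [[-0.1,-0.1,2],0,8.7],
    [[-0.1,0,3],0,8.7],
    [[0,0,3],0,8.7],
    [[0,0,3],0,8.7],
    [[0,0,2],0,8.7],
    [[0,0,1.5],0,8.7],
    [[0,0,1.5],0,8.7],
    [[0,0,1],0,8.7],
    [[0,0,0.8],0,8.7],
    [[0,0,0],0,8.7],
    [[0,0,0],0,8.7]
  ]
}}

```text
time_s: 5.92
tcp_pos: [0.5928, -0.0858, 0.049]
eef_rot: [-180.0, -0.0, -90.0]
contact_force: [-0.1, 0.0, 0.5]
gripper_width: 0.087
gripper_force: 0.0
```

Run:
```python
from h import *
p=capture("scene");q=capture("top")
a=cv2.resize(q["pixels"][145:250,225:345],(400,350),interpolation=2);b=cv2.resize(p["pixels"][190:280,210:335],(400,288),interpolation=2)
cv2.imwrite("pics/c.png",np.hstack([a[:288],b]));s=get_state();print(s["tcp_pos"],s["contact_force"])
```

```text
[ 0.59279439 -0.08572935  0.04910419] [0.74372551 0.51038459 0.30615675]
```

View pics/c.png

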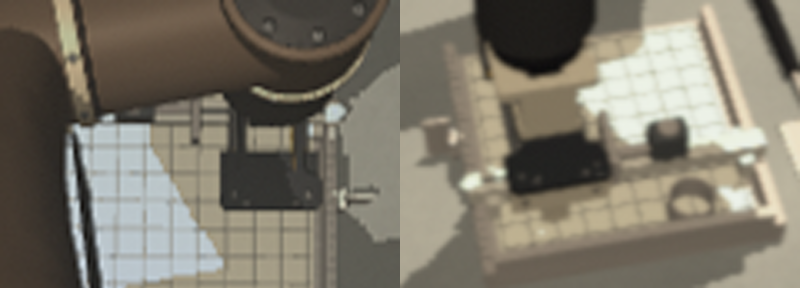

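The gripper straddles the grip block (top crop left half; the pointer is still visible near (340,112) left, and (470,182) in the right half). Closing.

>>> {"name": "jog_arm", "arguments": {
  "moves": [
    [[0,0,0],0,6],
    [[0,0,0],0,4],
    [[0,0,0],0,2.5],
    [[0,0,0],0,2.5],
    [[0,0,0],0,2.5],
    [[0,0,0],0,2.5],
    [[0,0,0],0,2.5],
    [[0,0,0],0,2.5]
  ],
  "newtons": 40
}}

```text
time_s: 7.02
tcp_pos: [0.593, -0.0858, 0.0486]
eef_rot: [-179.9, 0.0, -90.0]
contact_force: [3.9, -0.6, -2.4]
gripper_width: 0.0301
gripper_force: 39.9
```

>>> {"name": "jog_arm", "arguments": {
  "moves": [
    [[0,0.3,0],0,2.5],
    [[0,0.6,0],0,2.5],
    [[0,0.8,0],0,2.5],
    [[0,0.8,0],0,2.5],
    [[0,0.8,0],0,2.5],
    [[0,0.8,0],0,2.5],
    [[0,0.8,0],0,2.5],
    [[0,0.8,0],0,2.5],
    [[0,0.8,0],0,2.5],
    [[0,0.6,0],0,2.5],
    [[0,0,0],0,2.5],
    [[0,0,0],0,2.5]
  ]
}}

```text
time_s: 8.52
tcp_pos: [0.5215, -0.0859, 0.0486]
eef_rot: [180.0, -0.0, -90.0]
contact_force: [4.6, -0.8, -4.2]
gripper_width: 0.0297
gripper_force: 39.9
```

Run:
```python
from h import *
p=capture("scene");q=capture("top");s=get_state();print(s["tcp_pos"],s["contact_force"],s["gripper_width"])
a=cv2.resize(q["pixels"][180:230,305:345],(400,500),interpolation=2);b=cv2.resize(p["pixels"][205:255,205:245],(400,500),interpolation=2)
cv2.imwrite("pics/d.png",np.hstack([a,b]))
```

```text
[ 0.52166524 -0.08586939  0.04858125] [ 3.62668761  0.18569085 -3.57044312] 0.029754560215865727
```

View pics/d.png

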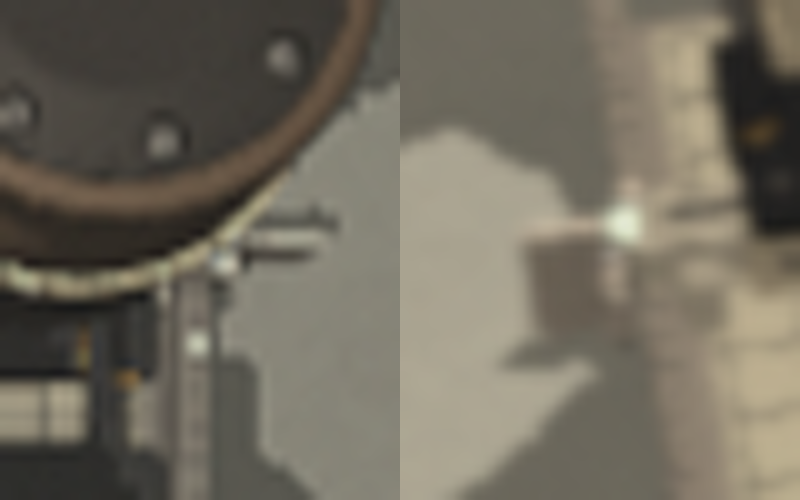

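The pointer, now a bright spot near (225,262) in the left half and (624,222) in the right, sits beside the fin (top edge ~(290,240) left, ~(565,230) right). The views disagree on the residue, so I'll compute it.

Run:
```python
from h import *
p=capture("scene");q=capture("top")
t=lambda x,y:((x+.5)/10-.5+305,(y+.5)/10-.5+180)
s=lambda x,y:((x+.5)/10-.5+205,(y+.5)/10-.5+205)
it=lambda u:np.round(((u[0]-304.5)*10-.5,(u[1]-179.5)*10-.5))
is_=lambda u:np.round(((u[0]-204.5)*10-.5,(u[1]-204.5)*10-.5))
print("blob top",at_z(q,t(225,262),.045),"blob scene",at_z(p,s(224,222),.045))
print("fin top mid top",at_z(q,t(290,240),.046),"scene",at_z(p,s(165,230),.046))
for x in(.5165,.5195,.5225):
  for y in(-.158,-.170):
    for z in(.045,0): print(x,y,z,"top",it(proj(q,np.array([x,y,z]))),"scene",is_(proj(p,np.array([x,y,z]))))
for th in("bar_pointer","bar"):
  for n,c in(("top",q),("scene",p)):
    for r in regions_of(c,th)[:2]: 
        m=np.argwhere(r["pixels"]);j=m[:,1].argmax() if n=="top" else m[:,1].argmin()
        e=m[m[:,1]==m[j,1]].mean(0)[::-1];print(th,n,r["confidence"],r["pixels"].sum(),"-y end",e,at_z(c,e,.045))
for n,c in(("top",q),("scene",p)):
    for r in regions_of(c,"mark_line")[:2]: print(n,r["confidence"],r["pixel"],r["pixels"].sum())
a=cv2.resize(q["pixels"][185:225,315:345],(390,520),interpolation=0);b=cv2.resize(p["pixels"][210:250,210:240],(390,520),interpolation=0)
f=lambda i:cv2.normalize(i,None,0,255,cv2.NORM_MINMAX)
cv2.imwrite("pics/e.png",np.hstack([f(a),f(b)]))
```

```text
blob top [ 0.51230374 -0.15313744  0.045     ] blob scene [ 0.51962635 -0.15029825  0.045     ]
fin top mid top [ 0.51841216 -0.17148402  0.046     ] scene [ 0.51979504 -0.16700591  0.046     ]
0.5165 -0.158 0.045 top [242. 247.] scene [195. 218.]
0.5165 -0.158 0 top [225. 264.] scene [208. 315.]
0.5165 -0.17 0.045 top [284. 247.] scene [153. 225.]
0.5165 -0.17 0 top [266. 264.] scene [167. 322.]
0.5195 -0.158 0.045 top [242. 237.] scene [197. 226.]
0.5195 -0.158 0 top [225. 254.] scene [209. 323.]
0.5195 -0.17 0.045 top [284. 237.] scene [155. 233.]
0.5195 -0.17 0 top [266. 254.] scene [168. 330.]
0.5225 -0.158 0.045 top [242. 226.] scene [198. 234.]
0.5225 -0.158 0 top [225. 244.] scene [211. 331.]
0.5225 -0.17 0.045 top [284. 226.] scene [156. 241.]
0.5225 -0.17 0 top [266. 244.] scene [170. 338.]
bar_pointer scene 0.6 682 -y end [226. 227.] [ 0.51995786 -0.15305205  0.045     ]
bar top 0.52 354 -y end [362.         228.88888889] [ 0.44665096 -0.25041976  0.045     ]
bar scene 0.72 702 -y end [227.  227.5] [ 0.52234891 -0.15056033  0.045     ]
scene 0.53 [220.1, 232.3] 107
```

View pics/e.png

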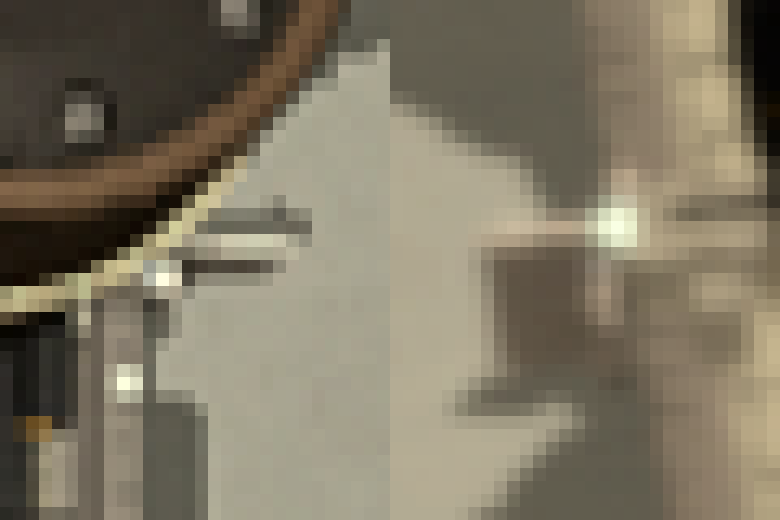

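Start gap is ≈73.5 mm and travel so far is ≈71.5 to 72.5 mm. I'll pull 1.5 mm more, then slide 30 mm within the free gap, which doesn't reach the lever. That clears the view of the pointer before the lever is touched.

>>> {"name": "jog_arm", "arguments": {
  "moves": [
    [[0,0.15,0],0,2.5],
    [[0,0,0],0,2.5],
    [[0,0,0],0,2.5],
    [[-0.3,0,0],0,2.5],
    [[-0.5,0,0],0,2.5],
    [[-0.6,0,0],0,2.5],
    [[-0.6,0,0],0,2.5],
    [[-0.6,0,0],0,2.5],
    [[-0.4,0,0],0,2.5],
    [[0,0,0],0,2.5],
    [[0,0,0],0,2.5]
  ]
}}

```text
time_s: 10.4
tcp_pos: [0.52, -0.0557, 0.0486]
eef_rot: [-180.0, 0.0, -90.0]
contact_force: [4.0, 0.5, -1.9]
gripper_width: 0.0299
gripper_force: 39.9
```

Run:
```python
from h import *
I={}
for n in("scene","top"):
    P=[capture(n) for _ in range(6)];p=P[-1];p2=dict(p);I[n]=np.mean([x["pixels"].astype(float) for x in P],0).astype(np.uint8)
    for r in regions_of(p,"bar_pointer")[:1]+regions_of(p,"bar")[:1]:
        m=np.argwhere(r["pixels"]);e=m[:,1].max() if n=="top" else m[:,1].min();v=m[m[:,1]==e].mean(0)[::-1]
        print(n,r["confidence"],len(m),v,at_z(p,v,.045))
    np.save(n+"1.npy",I[n])
s=get_state();print(s["time_s"],s["tcp_pos"],s["contact_force"],s["gripper_width"])
a=cv2.resize(I["top"][190:220,315:345],(390,390),interpolation=0);b=cv2.resize(I["scene"][215:245,210:240],(390,390),interpolation=0)
cv2.imwrite("pics/f.png",np.hstack([a,b]))
```

```text
scene 0.56 599 [227. 227.] [ 0.52055461 -0.15029375  0.045     ]
scene 0.56 757 [226. 227.] [ 0.51995786 -0.15305205  0.045     ]
11.2 [ 0.51983626 -0.05587548  0.04854492] [ 3.92545844 -0.19292739 -3.14993382] 0.029961784132457175
```

View pics/f.png

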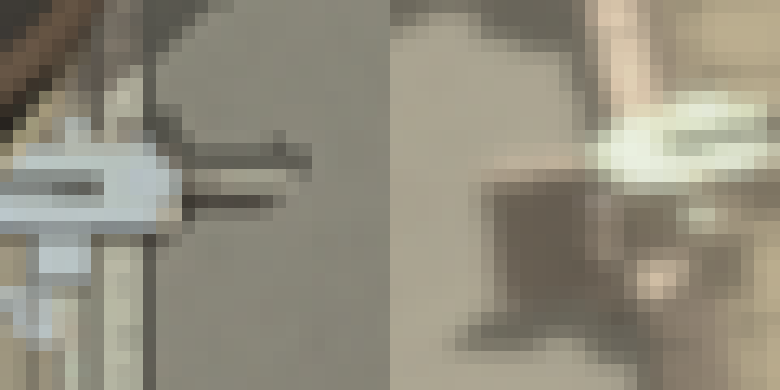

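Now the pointer is clear: in the top half the bar's centre slot is at row ~185 and the fin's light top edge at ~178; in the right half the tip is near (597,150) and the fin's top ~(535,165). I'll read profiles for sub-pixel values.

Run:
```python
from h import *
t=np.load("top1.npy").mean(2).round().astype(int);s=np.load("scene1.npy").mean(2).round().astype(int)
t0=cv2.imread("pics/top0.png").mean(2).round().astype(int)
print("top1 rows198-211, cols",list(range(318,340)));
for r in range(198,211):print(r,t[r,318:340])
print("top0 pointer")
for r in range(170,186):print(r,t0[r,318:334])
print("top0 fin")
for r in range(198,211):print(r,t0[r,325:340])
print("scene1 cols 216-240")
for r in range(219,236):print(r,s[r,216:240])
```

```text
top1 rows198-211, cols [318, 319, 320, 321, 322, 323, 324, 325, 326, 327, 328, 329, 330, 331, 332, 333, 334, 335, 336, 337, 338, 339]
198 [146 139 135 123 101 165 167 162  83 107 112 131 129 128 129 130 131 131
 132 132 132 131]
199 [136 142 171 153  99 159 131 132  77  81  95 133 130 129 130 131 131 131
 132 132 132 131]
200 [121 138 178 167 134 159 137 135 106  80  88 115 133 132 132 133 132 126
 113 133 133 132]
201 [163 166 178 177 175 175 175 177 158 101  91  87 108 106 107 107 107 101
  87 108 114 133]
202 [192 192 191 191 189 188 188 189 186 156 112  89  94  92  92  92  93  93
  94  91  95 133]
203 [140 141 141 140 152 188 187 189 190 187 158 113 134 137 152 153 154 153
 149 130 117 133]
204 [127 107  99  94 115 189 187 188 189 185 153  94 113 116 131 131 132 131
 133 140 132 132]
205 [177 167 163 161 163 189 187 188 184 167 144  57  67  74  72  72  74  88
 113 132 133 132]
206 [193 193 193 194 193 193 192 193 188 169 159  75 112 115 114 114 115 122
 133 133 133 132]
207 [150 150 150 148 135 136 136 138 135 129 128 115 133 132 132 133 133 133
 132 132 132 130]
208 [160 158 159
[... 3339 characters left out ...]
 110 103  98  97  98 110 126 144 163 166 161 160 159 152
 140 129 123 117 113 113]
230 [148 124 102  96  95  93  92  92  99 122 137 126 119 119 117 119 133 148
 148 137 132 123 115 115]
231 [151 129 103  93  93  92  92  92  97 114 130 122 107 108 110 117 145 177
 179 156 143 133 129 132]
232 [155 136 105  94  93  92  92  92  96 109 123 116 102 107 109 113 132 153
 160 150 143 143 148 149]
233 [157 139 108  94  93  93  92  92  97 111 125 118 102 106 109 114 122 127
 128 125 126 133 147 153]
234 [158 142 112  96  93  92  91  91  93 108 126 122 111 120 130 134 132 121
 115 114 118 135 155 162]
235 [158 144 116  97  94  93  92  91  90  95 107 109 122 150 166 165 154 126
 113 113 118 137 160 167]
```

By the top picture the bar is within about 1 mm of the mark, and slightly past it by the mean of the estimates. I'll ease back 0.7 mm, settle, then push the lever.

>>> {"name": "jog_arm", "arguments": {
  "moves": [
    [[0,-0.07,0],0,2.5],
    [[0,0,0],0,2.5],
    [[0,0,0],0,2.5],
    [[-0.3,0,0],0,2.5],
    [[-0.4,0,0],0,2.5],
    [[-0.4,0,0],0,2.5],
    [[-0.5,0,0],0,2.5],
    [[-0.5,0,0],0,2.5],
    [[-0.5,0,0],0,2.5],
    [[-0.5,0,0],0,2.5],
    [[-0.4,0,0],0,2.5],
    [[0,0,0],0,2.5]
  ]
}}

```text
time_s: 12.7
tcp_pos: [0.5205, -0.0206, 0.0486]
eef_rot: [180.0, -0.0, -90.0]
contact_force: [4.3, -2.0, -1.7]
gripper_width: 0.0298
gripper_force: 40.0
```

>>> {"name": "jog_arm", "arguments": {
  "moves": [
    [[-0.2,0,0],0,2.5],
    [[-0.1,0,0],0,2.5],
    [[0,0,0],0,2.5]
  ]
}}

```text
time_s: 13.08
tcp_pos: [0.5204, -0.018, 0.0486]
eef_rot: [180.0, -0.0, -90.0]
contact_force: [3.7, -3.0, -0.9]
gripper_width: 0.0299
gripper_force: 40.0
```

>>> {"name": "jog_arm", "arguments": {
  "moves": [
    [[-0.1,0,0],0,2.5],
    [[-0.1,0,0],0,2.5],
    [[0,0,0],0,2.5]
  ]
}}

```text
time_s: 13.45
tcp_pos: [0.5204, -0.0161, 0.0486]
eef_rot: [180.0, -0.0, -90.0]
contact_force: [4.3, -3.2, -2.3]
gripper_width: 0.0299
gripper_force: 40.0
```

>>> {"name": "jog_arm", "arguments": {
  "moves": [
    [[-0.1,0,0],0,2.5],
    [[-0.1,0,0],0,2.5],
    [[0,0,0],0,2.5]
  ]
}}

```text
time_s: 13.82
tcp_pos: [0.5204, -0.0141, 0.0486]
eef_rot: [180.0, -0.0, -90.0]
contact_force: [3.0, -3.8, -1.1]
gripper_width: 0.0297
gripper_force: 40.0
```

>>> {"name": "jog_arm", "arguments": {
  "moves": [
    [[-0.1,0,0],0,2.5],
    [[-0.1,0,0],0,2.5],
    [[0,0,0],0,2.5]
  ]
}}

```text
time_s: 14.2
tcp_pos: [0.5195, -0.0139, 0.0486]
eef_rot: [179.9, -0.1, -90.0]
contact_force: [3.4, -13.4, -0.1]
gripper_width: 0.0296
gripper_force: 40.0
```

>>> {"name": "jog_arm", "arguments": {
  "moves": [
    [[-0.1,0,0],0,2.5],
    [[0,0,0],0,2.5]
  ]
}}

```text
time_s: 14.45
tcp_pos: [0.519, -0.0138, 0.0485]
eef_rot: [179.8, -0.2, -90.0]
contact_force: [3.9, -18.9, 1.1]
gripper_width: 0.0298
gripper_force: 40.0
```

The lever hit its stop: the force rose from 4 to 19 N at y ≈ -0.014. I'll ease the push so the arm's flex doesn't shift the bar, then look.

>>> {"name": "jog_arm", "arguments": {
  "moves": [
    [[0.1,0,0],0,2.5],
    [[0.1,0,0],0,2.5],
    [[0,0,0],0,2.5],
    [[0,0,0],0,2.5]
  ]
}}

```text
time_s: 14.95
tcp_pos: [0.52, -0.014, 0.0485]
eef_rot: [179.9, -0.1, -90.0]
contact_force: [3.9, -8.4, -1.3]
gripper_width: 0.0297
gripper_force: 40.0
```

Run:
```python
from h import *
I={}
for n in("scene","top"):
    I[n]=np.mean([capture(n)["pixels"].astype(float) for x in range(6)],0).astype(np.uint8)
s=get_state();print(s["time_s"],s["tcp_pos"],s["contact_force"])
t=I["top"].mean(2).round().astype(int);sc=I["scene"].mean(2).round().astype(int)
for r in range(198,211):print(r,t[r,312:338])
print("scene cols 216-232")
for r in range(222,232):print(r,sc[r,216:232])
a=cv2.resize(I["top"][185:225,305:345],(400,400),interpolation=0);b=cv2.resize(I["scene"][205:245,215:305],(400*9//9,178),interpolation=2)
b=cv2.copyMakeBorder(cv2.resize(I["scene"][200:250,210:310],(800,400),interpolation=2),0,0,0,0,cv2.BORDER_CONSTANT)[:, :400] if 0 else cv2.resize(I["scene"][205:250,245:290],(400,400),interpolation=2)
cv2.imwrite("pics/g.png",np.hstack([a,b]))
```

```text
15.55 [ 0.5199873  -0.01394994  0.04853571] [ 4.49175109 -7.93341685 -0.86725747]
198 [183 182 182 183 175 156 184 181 183 165  99 165 167 163  85 114 132 131
 130 129 130 131 132 132 132 132]
199 [165 165 165 166 156 138 191 190 191 173 100 160 133 134  80  89 116 134
 131 130 130 132 132 132 132 133]
200 [157 156 155 155 149 140 175 173 173 159 112 149 123 118  85  82  89 116
 133 133 134 134 134 127 114 134]
201 [182 181 181 180 178 171 177 176 175 172 163 167 168 166 147 104  93  88
 109 108 109 109 108 102  88 109]
202 [192 192 192 192 192 191 191 191 191 191 191 189 189 190 187 157 114  91
  95  94  93  94  94  95  96  93]
203 [142 142 142 142 142 142 142 142 140 140 152 189 188 188 190 187 159 115
 135 138 153 153 154 154 149 131]
204 [ 97 112 112 112 112 112 112 111 111 106 121 189 188 189 190 187 160  96
 114 118 132 132 133 132 135 141]
205 [163 170 170 170 170 169 169 169 169 166 165 189 188 188 187 177 151  60
  70  75  75  74  76  90 115 134]
206 [195 194 194 194 194 193 193 193 194 193 193 192 192 192 190 176 159  77
 113 116 116 115 116 123 135 134]
207 [136 143 143 14
[... 443 characters left out ...]

222 [161 161 162 162 162 162 161 155 134 117 144 184 200 202 209 217]
223 [161 161 161 161 162 162 162 159 141 118 137 180 203 206 213 222]
224 [161 161 161 162 162 162 162 159 142 125 154 202 222 224 222 219]
225 [161 161 162 163 163 163 163 160 150 150 188 223 231 230 219 195]
226 [161 162 165 167 168 168 170 168 166 183 216 230 233 232 226 210]
227 [162 165 170 174 174 173 174 172 165 177 208 225 232 233 232 228]
228 [160 157 153 154 148 138 132 129 124 131 158 192 217 222 221 219]
229 [152 135 119 115 111 103  99  97  99 110 126 140 156 160 159 158]
230 [149 125 103  97  96  94  93  93 100 122 137 125 115 116 116 119]
231 [152 130 103  94  94  93  92  92  97 115 130 122 107 109 111 120]
```

View pics/g.png

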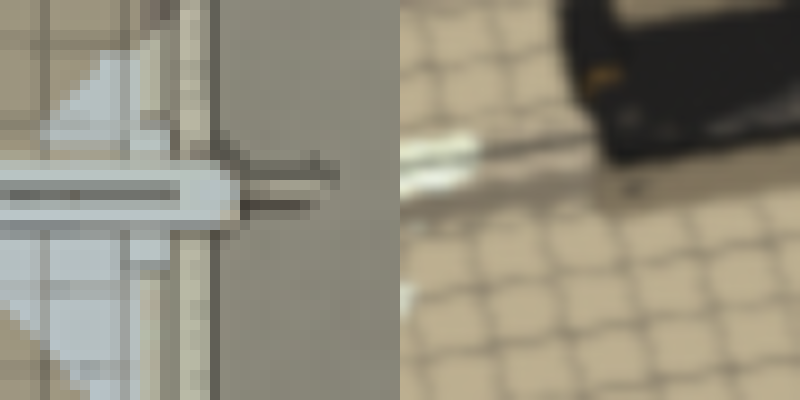

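The lever is pushed against its housing with 8 N and the bar still holds. Left half: bar slot row 203.8 against fin top ≈203.45, so about 1 mm past the mark (pointer tip ~(235,190), fin ~(290,187)). I'll correct by 0.8 mm.

>>> {"name": "jog_arm", "arguments": {
  "moves": [
    [[0,-0.08,0],0,2.5],
    [[0,0,0],0,2.5],
    [[0,0,0],0,2.5],
    [[0,0,0],0,2.5]
  ]
}}

```text
time_s: 16.05
tcp_pos: [0.5208, -0.014, 0.0486]
eef_rot: [179.9, -0.1, -90.0]
contact_force: [4.8, -8.0, -0.4]
gripper_width: 0.0297
gripper_force: 40.0
```

Run:
```python
from h import *
P=[capture("top") for x in range(6)];I=np.mean([p["pixels"].astype(float) for p in P],0);t=I.mean(2)
S=capture("scene")
s=get_state();print(s["time_s"],s["tcp_pos"],s["contact_force"],s["gripper_width"],s["gripper_force"])
w=192-t[203:206,313:321].mean(1);print("slot row",(w*[203,204,205]).sum()/w.sum())
print(t[199:208,324:330].round().astype(int))
for n,p in(("top",P[-1]),("scene",S)):
    for th in("lever_tab","cam_lever","grip","cutter","thermometer","spatula"):
        for r in regions_of(p,th)[:1]:
            z={"lever_tab":.064,"cam_lever":.064,"grip":.066}.get(th,.01);print(n,th,round(r["confidence"],2),r["pixel"],r["pixels"].sum(),at_z(p,r["pixel"],z).round(3))
```

```text
16.4 [ 0.52079466 -0.01398689  0.04857219] [ 4.49754315 -7.73924646 -0.00805328] 0.029690425029433743 39.95531380176544
slot row 203.60030643008943
[[132 133  78  82  98 135]
 [156 142 124  82  90 117]
 [187 180 169 115  93  89]
 [188 189 188 165 126  91]
 [188 190 191 189 166 115]
 [188 190 190 186 154  96]
 [188 189 185 168 146  61]
 [192 193 188 170 160  78]
 [142 143 139 131 130 116]]
top cutter 0.24 [315.3, 203.7] 226 [ 0.522 -0.123  0.01 ]
top thermometer 0.83 [357.3, 219.7] 292 [ 0.475 -0.244  0.01 ]
top spatula 0.67 [213.9, 170.6] 308 [0.621 0.174 0.01 ]
scene cam_lever 0.41 [111.8, 216.3] 905 [ 0.429 -0.462  0.064]
scene cutter 0.65 [299.6, 247.9] 123 [0.61 0.04 0.01]
scene thermometer 0.62 [198.7, 226.8] 287 [ 0.474 -0.229  0.01 ]
scene spatula 0.85 [338.7, 232.1] 828 [0.58  0.166 0.01 ]
```

The slot is at row 203.60 against the fin at ≈203.45, so within about 0.5 mm. The stop position matches tab travel 30 mm and the housing face. The cutter, spatula and thermometer are where they were.

```bash
python3 -c "
from plant import close_job;print(close_job())"
```

```text
the job is handed in; nothing more can be done
None
```

The job is handed in: the arm still grips the block, the bar is within about 0.5 mm of the mark by the top camera, and the lever is pressed against its stop with about 8 N. I inferred the lever's closure from the force rise and the stop position rather than seeing it, and I slid the grip 30 mm within the free gap and made two sub-millimetre bar corrections, one just before the push and one (0.8 mm) after it closed.

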